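# Snap the cap onto the solvent tin and keep it pressed

### The arm

A 7-joint arm with a two-finger parallel gripper is mounted at the origin on the work surface. World frame = base frame: x ahead of the robot, y to its left, z up, the work surface at z = 0. Lengths are in m, angles in degrees, forces in N, time in s.
With the tool pointing down it reaches from about 0.425 to 0.825 m from the base axis. Payload 3.6 kg.
Tool frame: the origin (TCP) lies on the centre line of the jaws, within the pads' length; the fingertips stand 17 mm ahead of it and the grasp point (between the pads) lies 2 mm behind it (r.tip_reach is the distance from the TCP to the fingertips, in m); z points along the fingers, y is the line along which they close (so a half turn about z gives the same grasp; the last joint's range is limited). The gripper opens to 93 mm and grips with 3 to 60 N. Pads are 15 mm wide; open, the fingers measure 128 mm over their backs; the gripper's body (75 mm by 188 mm) begins 65 mm behind the grasp point.
Start: joints at [-71.075, 35.231, -0.722, 81.555, 0.464, 63.22, -2.315], TCP at [0.227, 0.609, 0.236] pointing down, gripper open.
Joint ranges: [-178.69, 178.69], [-17.37, 117.87], [-77.05, 75.6], [15.02, 138.74], [-78.02, 258.01], [0.78, 113.62], [-162.83, 162.83]. Speed limits (degrees/s): [159.86, 159.86, 180, 180, 180, 180, 180].

### API

Orientations are given as [roll, pitch, yaw] about the fixed x, y, z axes, in that order (R = Rz(yaw) Ry(pitch) Rx(roll)).
In Python, from workcell import r, vision gives the robot as it stands.
- The arm moves only by the tool drive_tool, never from a script. Its argument "plan" is a list of rows, each a list of 3 entries, a list of its own where there are three numbers: the shift along the world's x, y, z normalised to -1 to 1, where 1 is 25 cm, then the turn about the world's z normalised to -1 to 1, where 1 is pi/4 rad, then the opening, from 0 (shut) to 1 (fully open). A call has exactly 5 rows; each row is the pose to reach, as a shift and turn from the pose commanded when the call began; what a row does not reach only later rows make up. A row lasts 1/8 s, in which the tool goes at most 62.5 mm and 10.7 degrees, less where a joint would pass 70% of its speed; a pose out of reach is approached as far as the arm can. A call with a number of a shift or a turn outside -1 to 1 is refused whole. A call with a gripper value outside its range is refused whole. The fingers move at their own pace and stop on an object; the grip force is fixed at half the most. Time passes only in rows, so rows that repeat a pose let the fingers close, or fill a call up. It gives the time, the measured TCP pose, the force, the opening and the grip force at its end, in the units of the state.
- r.get_state(): the state, without advancing time (a new reading comes with each control period).
- vision.camera(name): name is "side" or "top" or "wrist"; returns the picture (420x560x3 uint8, blue, green, red); there is no depth.
- vision.camera_params(name): a dict with "mtx" (3x3 intrinsics, pixels), "cam_to_world" (4x4, takes a point from camera to world coordinates). Camera axes: x right, y down, z forward; pixel columns grow to the right and rows downward; lengths in m; the calibration is good to about 2 mm. A picture is of the moment at which its call begins: read the wrist's pose just before it. camera_params takes no time and is no camera call; for the wrist camera it gives the pose at the moment of the call.
- r.finish_job(): hands the job in; it is judged then, once.
The state is a dict: "clock": time; "qpos": joint angles; "joint_vel": joint speeds; "tau": joint torques, N m; "position": TCP position; "eef_rot": TCP orientation; "ft_force": force on the tool from outside, world axes, zero at the start; "torque": the same for the moment, N m; "finger_gap": finger opening in m; "grasp_force": force on a finger pad.
Only numpy, scipy, OpenCV 4.12 (cv2) and the standard library are available. Lean on these libraries where they do the work, as an engineer would, in place of code of your own. Each camera call takes 0.05 s, during which the arm holds its last target. There are 200 camera calls.

### The job

Pick up the small press-on cap and push it down on the open neck of the solvent tin until it clicks past the bead and sits fully home, then carry on pressing. Finish while still holding the cap firmly pressed down on the neck: do not let go. Leave the wider cap and everything else on the table where it is.

Things in the scene. Friction and masses are not known exactly. Their poses are not given: they have to be found in the camera images.
- cap_center (a point): Small black plastic cap, mouth down on the table, z up, 40 g. Point on its axis, half-way up (21.5 mm above its underside). Round skirt 50 mm across, 21 mm high; on it a ribbed grip 30 mm across, 22 mm high, so a flat 10 mm shoulder lies 0.5 mm below this point. Pinch the grip from above, any direction; fingertips may push on the shoulder. Mouth 33 mm wide, hollow 17.5 mm deep.
- neck_top (a point): Centre of the top of the steel neck on the blue oblong tin (66 x 116 mm, 165 mm high; heavy, does not shift); z up. Neck 30 mm wide, tapered to 24, 24 mm high. The cap goes over it: sprung beads resist from 4 mm down, peak about 10 N at 6 mm, then the force drops to near nothing; press on, it snaps in from 14 mm and is home at 17.5 mm (cap centre 4 mm above this point); hold it with about 10 N.
- wide_cap_center (a point): A wider, lower black cap from another tin (skirt 70 mm across, grip 42 mm across, 36 mm high): leave it alone. The point is on its axis, half-way up. It and the small cap may stand in each other's place.
- tape: Roll of masking tape lying flat, 96 mm across, 24 mm high; bystander. Origin at the centre of its underside.
- screwdriver: Screwdriver 190 mm long lying on the table along its x axis; bystander.
- filler_jar: Jar of filler, 64 mm across, 85 mm high; bystander. Origin at the centre of its underside.
- brush: Paint brush 200 mm long lying on the table along its x axis; bystander.
- scraper: Scraper 200 mm long lying on the table along its x axis; bystander.
- paint_can: Round paint can 86 mm across, 100 mm high; bystander. Origin at the centre of its underside.
Mind the look-alikes: they are no part of the job. What is shaped like the part that bears cap_center but green or red is not meant.

How it is judged (in metres and radians):
On the way:
1. the small cap has been lifted clear of the table (height (world z) of cap_center above 0.1 m), for 0.1 s.
At the end, for the whole second after the job is handed in: The small cap is home on the tin's neck (within 2 mm of fully down, centred within 4 mm, within 7 degrees of upright), and through the last second the robot still touches it and presses it on the top of the neck with more than 4 N (z of cap_center in the frame of neck_top below 0.006 m and horizontal distance between cap_center and neck_top below 0.004 m and angle between cap_center's own z axis and vertical below 0.12 rad and contact force between cap and neck above 4 N and contact force between any of the fingers, the arm and cap above 3 N); the arm keeps its last pose, push and grip.
It fails at once if the wider cap was moved by more than 30 mm (distance of wide_cap_center from where it was at the start of the episode above 0.03 m).
It fails at once if a bystander was moved by more than 30 mm (distance of any of tape, screwdriver, filler_jar, brush, scraper, paint_can from where it was at the start of the episode above 0.03 m).
It also fails if it takes over 64 s, if anything falls off the work surface, if the arm or the gripper's body presses on something with over 40 N, if the wrist force passes 120 N, or if a joint passes its speed limit or range.

## Working session

There is one attempt and no reset: what is moved stays moved. The work goes in short steps, Python scripts to look and compute and a tool call to move; the robot and the scene stay as the last step left them, time stands still between calls to the robot, and variables do not carry over. Pictures are saved under pics/ and viewed, at most 10 in all, crops included, and the job is handed in when it is done.

Besides the shell and the picture viewer there is one more tool, called after ">>>" as name(argument=value, ...), one argument or row to a line, values as JSON. drive_tool: Moves the arm, as the interface text tells. Its arguments: {"type":"object","properties":{"plan":{"type":"array","items":{"type":"array"}}},"required":["plan"]}

```bash
mkdir -p pics
python3 - <<'E'
from workcell import r, vision
import cv2
for n in("top","side"):
    cv2.imwrite(f"pics/{n}1.png",vision.camera(n))
    p=vision.camera_params(n);print(n,p["mtx"].round(1).tolist(),p["cam_to_world"].round(3).tolist())
s=r.get_state();print(s["clock"],s["position"],s["eef_rot"],s["finger_gap"])
E
```

```text
top [[431.0, 0.0, 280.8], [0.0, 431.0, 211.9], [0.0, 0.0, 1.0]] [[-0.022, -0.986, 0.165, 0.409], [-1.0, 0.019, -0.018, 0.016], [0.015, -0.165, -0.986, 1.06], [0.0, 0.0, 0.0, 1.0]]
side [[481.6, 0.0, 280.4], [0.0, 481.6, 210.2], [0.0, 0.0, 1.0]] [[0.733, -0.393, 0.555, -0.15], [-0.68, -0.432, 0.593, -0.737], [0.006, -0.812, -0.584, 0.898], [0.0, 0.0, 0.0, 1.0]]
0.1 [0.22679963 0.60842966 0.23461934] [-1.79869003e+02  2.63724285e-03  1.59557625e+02] 0.0930106038890369
```

View pics/top1.png

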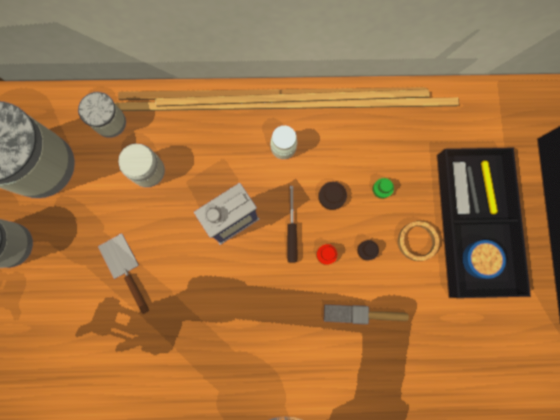

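View pics/side1.png

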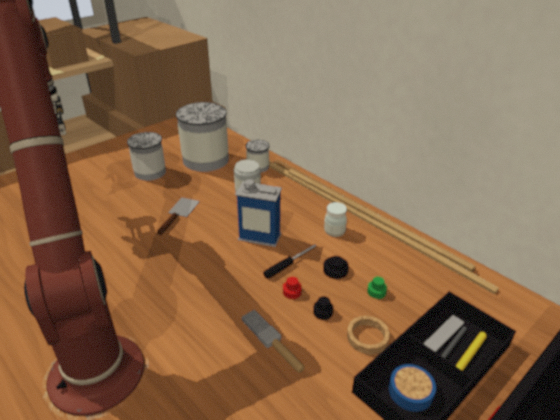

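Candidates in the top view are: small black (368,250), wide black (333,195), red (327,254) and green (384,188). The side view shows them at (323,308), (336,267), (292,288) and (377,288). By the description it is the small black one at (368,250). The tin neck is at about (214,214) in the top view and (252,187) in the side view. Next I check this in one close crop.

```bash
cat > h.py <<'E'
import numpy as np, cv2
from workcell import r, vision
def ray(p,uv):
    M=p["cam_to_world"];d=M[:3,:3]@np.linalg.inv(p["mtx"])@[*uv,1.];return M[:3,3],d
def onz(p,uv,z):
    o,d=ray(p,uv);return o+d*(z-o[2])/d[2]
def tri(rays):
    A=0;b=0
    for o,d in rays:
        d=d/np.linalg.norm(d);P=np.eye(3)-np.outer(d,d);A=A+P;b=b+P@o
    return np.linalg.solve(A,b)
def proj(p,X):
    c=np.linalg.inv(p["cam_to_world"])@[*X,1.];q=p["mtx"]@c[:3];return q[:2]/q[2]
E
python3 - <<'E'
from h import *
T,S=[vision.camera_params(n) for n in("top","side")]
for uv in((368,250),(333,195)): print(onz(T,uv,.043))
print(onz(S,(323,303),.043))
print("neck",tri([ray(T,(214,214)),ray(S,(252,186))]),onz(T,(214,214),.165),onz(T,(214,214),.189))
t,s=cv2.imread("pics/top1.png"),cv2.imread("pics/side1.png")
c=lambda i,x,y:cv2.resize(i[y:y+75,x:x+100],(400,300),interpolation=cv2.INTER_CUBIC)
cv2.imwrite("pics/z.png",np.vstack([np.hstack([c(t,180,175),c(t,310,195)]),np.hstack([c(s,210,170),c(s,280,250)])]))
E
```

```text
[ 0.48389845 -0.20771907  0.043     ]
[ 0.61816588 -0.13039545  0.043     ]
[ 0.47791934 -0.21770406  0.043     ]
neck [0.55710073 0.13718142 0.17261458] [0.55720588 0.13909176 0.165     ] [0.55324082 0.13578032 0.189     ]
```

View pics/z.png

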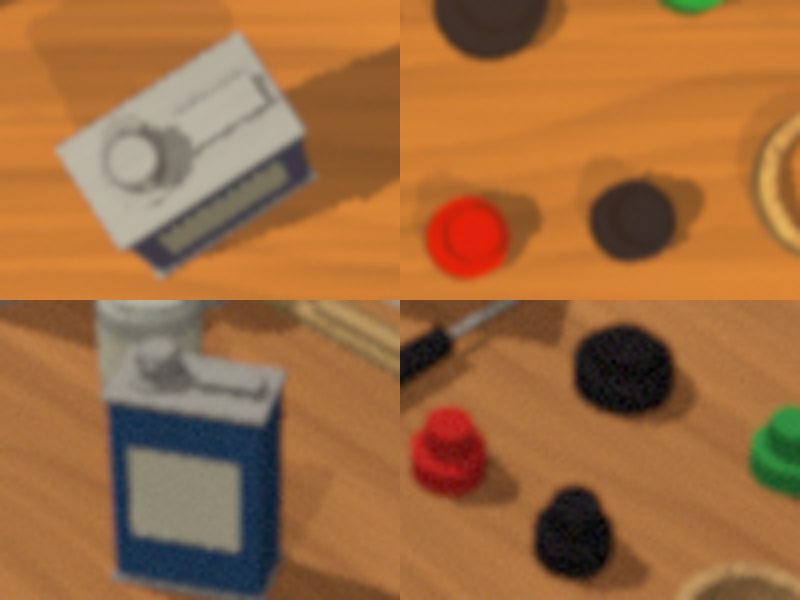

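The crop confirms the choice: the small black cap with the narrow grip at about (368,250) top and (323,305) side; the other black one is wide and low. The neck top is at (214,214) top and (250,181) side. Now I move towards the cap, raised, turning so the fingers close along x, away from the red cap and the tape.

>>> drive_tool(
  plan=[
    [[0,0,0.24],-0.2,0.8],
    [[0.3,-0.4,0.24],-0.4,0.8],
    [[0.6,-0.8,0.24],-0.6,0.8],
    [[0.7,-1,0.24],-0.8,0.8],
    [[0.7,-1,0.24],-1,0.8],
  ],
)

```text
clock: 0.72
position: [0.3721, 0.4031, 0.2954]
eef_rot: [-180.0, 0.0, 114.3]
ft_force: [1.5, 0.6, -0.1]
finger_gap: 0.0745
grasp_force: 0.0
```

>>> drive_tool(
  plan=[
    [[0.06,-0.25,0],-0.2,0.8],
    [[0.12,-0.5,0],-0.4,0.8],
    [[0.18,-0.75,0],-0.55,0.8],
    [[0.2,-1,0],-0.55,0.8],
    [[0.2,-1,0],-0.55,0.8],
  ],
)

```text
clock: 1.35
position: [0.4215, 0.1497, 0.2958]
eef_rot: [-180.0, 0.1, 89.2]
ft_force: [0.2, 1.0, 0.5]
finger_gap: 0.0745
grasp_force: 0.0
```

>>> drive_tool(
  plan=[
    [[0,-0.25,0],0,0.8],
    [[0,-0.5,0],0,0.8],
    [[0,-0.75,0],0,0.8],
    [[0,-1,0],0,0.8],
    [[0,-1,0],0,0.8],
  ],
)

```text
clock: 1.98
position: [0.4209, -0.0993, 0.2959]
eef_rot: [180.0, 0.1, 89.3]
ft_force: [-0.0, -0.1, -1.1]
finger_gap: 0.0744
grasp_force: 0.0
```

Run:
```python
from h import *
s=r.get_state();print(s["clock"],s["position"],s["eef_rot"],s["ft_force"],s["qpos"])
T,S=[vision.camera_params(n) for n in("top","side")]
print("neck",tri([ray(T,(213.8,214.2)),ray(S,(250,181.3))]),onz(T,(213.8,214.2),.165),onz(T,(213.8,214.2),.189),onz(S,(250,181.3),.189))
print("cap",onz(T,(370,247.3),.043),onz(S,(323.7,300),.043))
W=vision.camera_params("wrist");print(W["mtx"],W["cam_to_world"].round(3),proj(W,(.48,-.212,.043)))
cv2.imwrite("pics/w1.png",vision.camera("wrist"))
```

```text
1.975 [ 0.42085415 -0.09933768  0.2958668 ] [1.79971795e+02 1.12613343e-01 8.92540954e+01] [-0.00755948 -0.0879427  -1.10831284] [-14.91945976  13.35257884  31.69065647 110.36393593  -8.06875838
  58.41526465  19.56734671]
neck [0.55220684 0.13620154 0.19072663] [0.55678874 0.13950914 0.165     ] [0.55283486 0.1361865  0.189     ] [0.55356009 0.13856483 0.189     ]
cap [ 0.49018017 -0.21282437  0.043     ] [ 0.48634146 -0.21214308  0.043     ]
[[362.64657241   0.         270.21194688]
 [  0.         362.64657241 211.36593366]
 [  0.           0.           1.        ]] [[ 1.    -0.013 -0.003  0.421]
 [-0.014 -0.964 -0.265 -0.025]
 [ 0.     0.265 -0.964  0.447]
 [ 0.     0.     0.     1.   ]] [320.63051455 271.05173618]
```

>>> drive_tool(
  plan=[
    [[0.1,-0.15,-0.1],0,0.8],
    [[0.2,-0.3,-0.2],0,0.8],
    [[0.27,-0.45,-0.3],0,0.8],
    [[0.27,-0.45,-0.4],0,0.8],
    [[0.27,-0.45,-0.4],0,0.8],
  ],
)

```text
clock: 2.65
position: [0.4887, -0.204, 0.1933]
eef_rot: [-179.7, -0.2, 90.0]
ft_force: [0.1, -0.3, -0.3]
finger_gap: 0.0745
grasp_force: 0.0
```

Run:
```python
from h import *
s=r.get_state();print(s["clock"],s["position"],s["eef_rot"])
W=vision.camera_params("wrist");print(proj(W,(.488,-.2125,.043)))
i=vision.camera("wrist");cv2.imwrite("pics/w2.png",i)
m=(i.max(2)<60).astype(np.uint8);n,l,st,c=cv2.connectedComponentsWithStats(m)
for k in range(1,n):
    if st[k,4]>200:print(st[k],c[k])
```

```text
2.65 [ 0.48866884 -0.20400361  0.19327618] [-179.70426916   -0.21648236   90.02403007]
[270.84966173 212.23440436]
[ 385   72   88   83 5715] [429.21574803 113.12668416]
[123  80   6  74 258] [125.46511628 116.29457364]
[ 246  176   53   56 2287] [271.67031045 204.09444687]
[ 152  252   43   68 1160] [178.44741379 290.95344828]
[ 346  252   41   66 1145] [361.71179039 290.69344978]
[    0   280   124   140 13451] [ 51.66426288 354.41922534]
[  420   280   140   117 12063] [501.07560308 336.68432397]
[ 149  370  251   50 6956] [263.30692927 386.20744681]
```

View pics/w2.png

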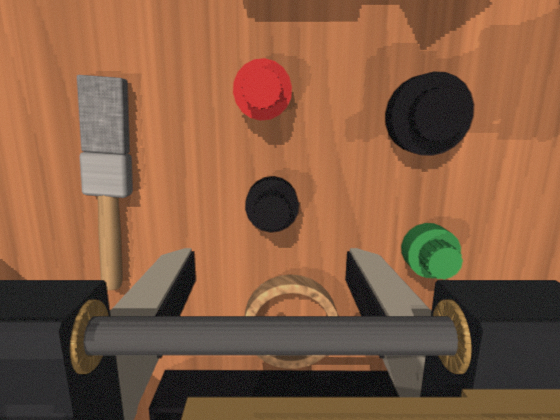

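The small black cap is at (271,204), its grip top near (270,211). The wide cap is at (429,113), clear of the fingers. I now fit its position from the silhouette.

```bash
cat >> h.py <<'E'
from scipy.optimize import least_squares
def fitcap(p,bb,x0,circ):
    a=np.linspace(0,2*np.pi,60)
    def f(x):
        P=np.array([proj(p,(x[0]+R*np.cos(t),x[1]+R*np.sin(t),z)) for R,z in circ for t in a])
        return np.r_[P.min(0),P.max(0)]-bb
    s=least_squares(f,x0);return s.x,s.fun
E
python3 - <<'E'
from h import *
W=vision.camera_params("wrist")
print(fitcap(W,[246,176,298.5,231.5],[.488,-.21],[(.025,0),(.025,.021),(.015,.043)]))
print(r.get_state()["position"])
E
```

```text
(array([ 0.49043331, -0.21394332]), array([-0.75071982, -0.3234674 ,  0.7508641 ,  0.36160901]))
[ 0.48937318 -0.20459378  0.1947696 ]
```

>>> drive_tool(
  plan=[
    [[0.004,-0.036,-0.15],0,0.8],
    [[0.004,-0.036,-0.3],0,0.8],
    [[0.004,-0.036,-0.45],0,0.8],
    [[0.004,-0.036,-0.59],0,0.8],
    [[0.004,-0.036,-0.59],0,0.8],
  ],
)

```text
clock: 3.32
position: [0.4898, -0.2141, 0.0474]
eef_rot: [-179.9, -0.2, 90.0]
ft_force: [0.1, 0.8, 0.7]
finger_gap: 0.0746
grasp_force: 0.0
```

>>> drive_tool(
  plan=[
    [[0,0,-0.01],0,0.8],
    [[0,0,-0.016],0,0.8],
    [[0,0,-0.016],0,0.8],
    [[0,0,-0.016],0,0.8],
    [[0,0,-0.016],0,0.8],
  ],
)

```text
clock: 3.95
position: [0.4899, -0.2165, 0.0444]
eef_rot: [180.0, 0.0, 89.8]
ft_force: [-0.9, 0.2, 0.5]
finger_gap: 0.0745
grasp_force: 0.0
```

>>> drive_tool(
  plan=[
    [[0,0.01,-0.018],0,0.8],
    [[0,0.01,-0.018],0,0.8],
    [[0,0.01,-0.018],0,0.8],
    [[0,0.01,-0.018],0,0.8],
    [[0,0.01,-0.018],0,0.8],
  ],
)

```text
clock: 4.58
position: [0.4899, -0.214, 0.0397]
eef_rot: [180.0, 0.0, 89.8]
ft_force: [-0.3, -0.1, 0.1]
finger_gap: 0.0741
grasp_force: 0.0
```

Run:
```python
from h import *
for k in range(3):
    s=r.get_state();print(s["clock"],s["position"],s["ft_force"]);vision.camera("wrist")
cv2.imwrite("pics/w3.png",vision.camera("wrist"))
W=vision.camera_params("wrist");print([proj(W,(.49,-.2135,z)) for z in(.021,.043)])
```

```text
4.575 [ 0.48988878 -0.21403075  0.03970083] [-0.32543323 -0.14528302  0.09879193]
4.625 [ 0.48988884 -0.21400875  0.03968452] [-0.06172033 -0.30981247 -0.57893017]
4.675 [ 0.48986167 -0.21402862  0.03969251] [-1.0101087  -0.4694007   0.41949476]
[array([271.35388628, 263.14697578]), array([271.49804212, 282.88472557])]
```

View pics/w3.png

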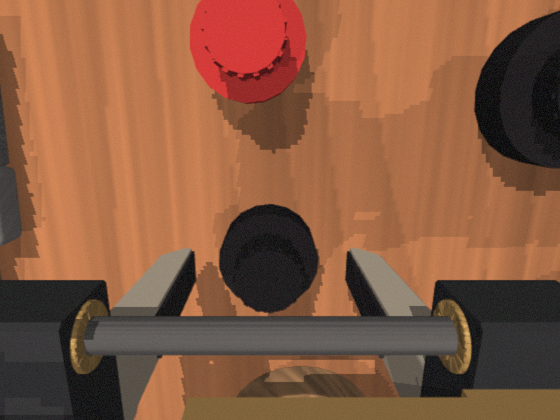

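The cap sits between the open fingers, its silhouette spanning x 220–318 and y 204–311. I fit it once more, then grip.

Run:
```python
from h import *
W=vision.camera_params("wrist")
i=cv2.imread("pics/w3.png")
print(fitcap(W,[220,204,318,311],[.488,-.21],[(.025,0),(.025,.021),(.015,.043)]))
```

```text
(array([ 0.48881891, -0.21275389]), array([-0.50066748, -0.3049432 ,  0.50143641,  0.31618446]))
```

>>> drive_tool(
  plan=[
    [[0,0,0],0,0.3],
    [[0,0,0],0,0.0],
    [[0,0,0],0,0.0],
    [[0,0,0],0,0.0],
    [[0,0,0],0,0.0],
  ],
)

```text
clock: 5.4
position: [0.4898, -0.2139, 0.0396]
eef_rot: [-180.0, -0.0, 89.8]
ft_force: [0.3, -1.0, -0.8]
finger_gap: 0.0299
grasp_force: 30.1
```

>>> drive_tool(
  plan=[
    [[0,0,0.1],0,0],
    [[0,0,0.3],0,0],
    [[0,0,0.5],0,0],
    [[0,0,0.7],0,0],
    [[0,0,0.92],0,0],
  ],
)

```text
clock: 6.02
position: [0.4892, -0.2135, 0.2709]
eef_rot: [-179.9, -0.0, 89.8]
ft_force: [0.7, 0.1, -0.5]
finger_gap: 0.0295
grasp_force: 30.0
```

>>> drive_tool(
  plan=[
    [[0.05,0.15,0.06],0,0],
    [[0.1,0.35,0.06],0,0],
    [[0.15,0.55,0.06],0,0],
    [[0.2,0.75,0.06],0,0],
    [[0.25,0.9,0.06],0,0],
  ],
)

```text
clock: 6.65
position: [0.5522, 0.0139, 0.2843]
eef_rot: [-179.9, -0.1, 89.9]
ft_force: [0.4, -0.5, 0.0]
finger_gap: 0.0297
grasp_force: 30.0
```

Run:
```python
from h import *
vision.camera("wrist")
i=vision.camera("wrist");W=vision.camera_params("wrist")
s=r.get_state();print(s["clock"],s["position"],s["eef_rot"],s["ft_force"],s["finger_gap"])
print(proj(W,(.553,.137,.189)))
cv2.imwrite("pics/w4.png",i)
```

```text
6.75 [0.5530788  0.01780399 0.28361697] [-179.94279396   -0.20673629   90.39622562] [ 0.12966471  0.49542563 -0.90116196] 0.029389334422076318
[272.11595976  37.8280139 ]
```

View pics/w4.png

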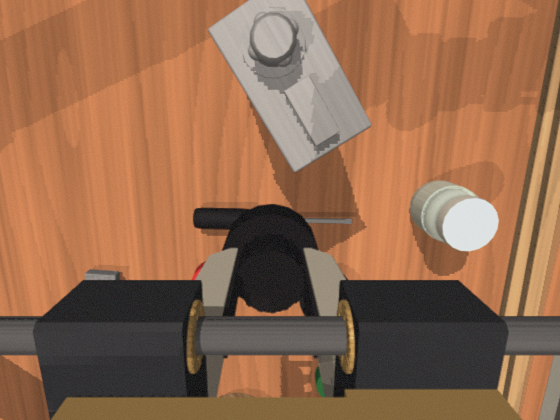

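The neck is at about (274,38), against a prediction of (272,38), and the held cap is at (271,258). I look at a close crop of the neck.

Run:
```python
import cv2
i=cv2.imread("pics/w4.png")
cv2.imwrite("pics/z2.png",cv2.resize(i[0:75,225:325],(800,600),interpolation=cv2.INTER_CUBIC))
```

```text
(no output)
```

View pics/z2.png

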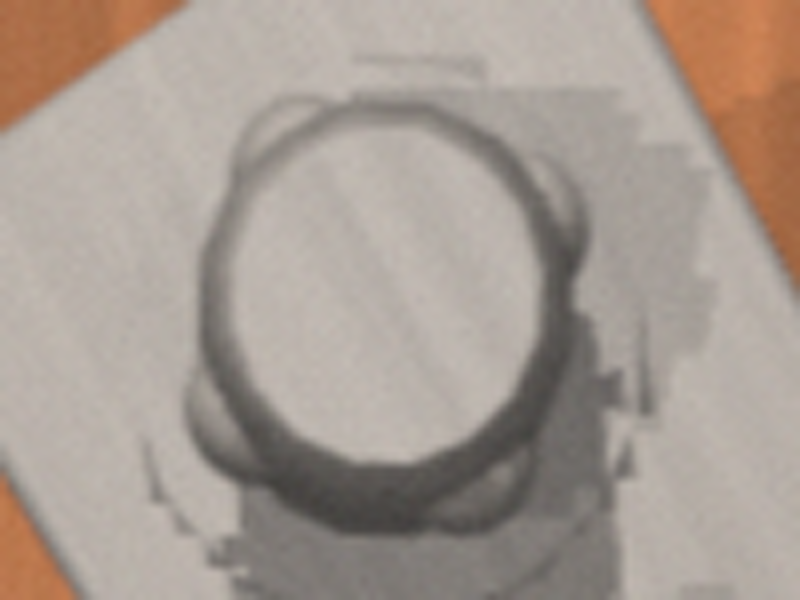

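The neck's top face spans (230–540, 122–465) in the crop, so its centre is at pixel (273.1, 36.7).

Run:
```python
from h import *
W=vision.camera_params("wrist");X=onz(W,(273.1,36.7),.189)
print(X,proj(W,X+[.012,0,0])-proj(W,X-[.012,0,0]))
s=r.get_state();print(s["position"])
T,S=[vision.camera_params(n) for n in("top","side")]
print(tri([ray(W,(273.1,36.7)),ray(T,(213.8,214.2)),ray(S,(250,181.3))]))
# held cap in the wrist view: top rim of grip/skirt silhouette
i=cv2.imread("pics/w4.png");m=i.max(2)<45;print([ (y,np.flatnonzero(m[y,200:350])[[0,-1]]+200) for y in (206,210,215,220,230,240)])
c=s["position"]
P=np.array([proj(W,(c[0]+.025*np.cos(t),c[1]+.025*np.sin(t),c[2]+z)) for z in(-.0395,-.0185) for t in np.linspace(0,6.28,80)]);print(P.min(0),P.max(0))
```

```text
[0.55360762 0.13764763 0.189     ] [38.56162491  0.2466654 ]
[0.5530788  0.01780399 0.28361697]
[0.55295629 0.13695053 0.18994291]
[(206, array([259, 280])), (210, array([200, 291])), (215, array([203, 300])), (220, array([200, 304])), (230, array([230, 310])), (240, array([227, 314]))]
[221.63722647 206.22184829] [320.54771613 308.64847171]
```

>>> drive_tool(
  plan=[
    [[0,0.12,0],0,0],
    [[0,0.26,0],0,0],
    [[0,0.4,0],0,0],
    [[0,0.47,0],0,0],
    [[0,0.47,0],0,0],
  ],
)

```text
clock: 7.38
position: [0.5521, 0.1288, 0.2843]
eef_rot: [-180.0, 0.0, 89.9]
ft_force: [-0.3, -0.4, -0.5]
finger_gap: 0.0296
grasp_force: 30.0
```

>>> drive_tool(
  plan=[
    [[0,0,-0.05],0,0],
    [[0,0,-0.1],0,0],
    [[0,0,-0.1],0,0],
    [[0,0,-0.1],0,0],
    [[0,0,-0.1],0,0],
  ],
)

```text
clock: 8.0
position: [0.5526, 0.1284, 0.26]
eef_rot: [180.0, -0.0, 89.8]
ft_force: [1.3, -0.1, -0.7]
finger_gap: 0.0291
grasp_force: 30.0
```

>>> drive_tool(
  plan=[
    [[0.004,0.032,0],0,0],
    [[0.004,0.032,0],0,0],
    [[0.004,0.032,0],0,0],
    [[0.004,0.032,0],0,0],
    [[0.004,0.032,0],0,0],
  ],
)

```text
clock: 8.62
position: [0.5533, 0.1364, 0.2597]
eef_rot: [-180.0, 0.0, 89.8]
ft_force: [0.4, 0.1, -1.2]
finger_gap: 0.0295
grasp_force: 30.0
```

Run:
```python
from h import *
i=vision.camera("wrist");s=vision.camera("side");t=vision.camera("top")
print(r.get_state()["position"])
S=vision.camera_params("side");W=vision.camera_params("wrist");T=vision.camera_params("top")
print([proj(p,(.5535,.1372,z)).round(1) for p in(S,T) for z in(.189,.2205,.26)])
c=lambda i,x,y,w=100,h=75:cv2.resize(i[y:y+h,x:x+w],(400,300),interpolation=cv2.INTER_CUBIC)
cv2.imwrite("pics/z3.png",np.vstack([np.hstack([c(s,200,120),c(t,150,170)]),np.hstack([c(i,200,150,160,120),c(i,0,0,560,420)])]))
```

```text
[0.553356   0.13641038 0.25965785]
[array([250.3, 181.5]), array([250. , 171.7]), array([249.5, 158.9]), array([213.3, 213.9]), array([211.1, 211.3]), array([208. , 207.8])]
```

View pics/z3.png

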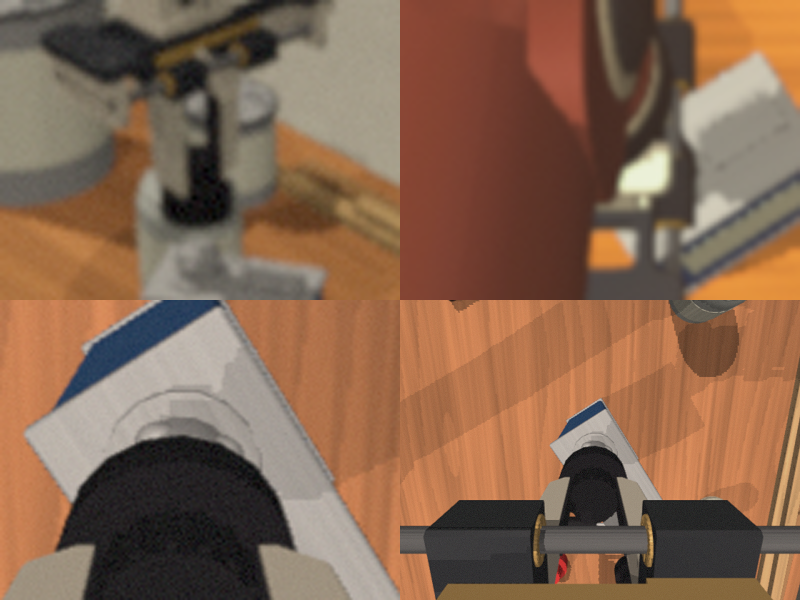

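Side view: cap (249) sits over the neck (250). The wrist view also shows it in line. Descending.

>>> drive_tool(
  plan=[
    [[0,0,-0.04],0,0],
    [[0,0,-0.08],0,0],
    [[0,0,-0.11],0,0],
    [[0,0,-0.13],0,0],
    [[0,0,-0.13],0,0],
  ],
)

```text
clock: 9.4
position: [0.5532, 0.1365, 0.2267]
eef_rot: [-180.0, 0.0, 89.8]
ft_force: [-0.9, 0.7, -0.6]
finger_gap: 0.0296
grasp_force: 30.0
```

>>> drive_tool(
  plan=[
    [[0,0,-0.004],0,0],
    [[0,0,-0.008],0,0],
    [[0,0,-0.012],0,0],
    [[0,0,-0.012],0,0],
    [[0,0,-0.012],0,0],
  ],
)

```text
clock: 10.02
position: [0.5537, 0.1369, 0.2244]
eef_rot: [179.9, -0.0, 89.8]
ft_force: [1.0, 1.3, 0.8]
finger_gap: 0.0296
grasp_force: 30.0
```

>>> drive_tool(
  plan=[
    [[0,0,-0.004],0,0],
    [[0,0,-0.008],0,0],
    [[0,0,-0.012],0,0],
    [[0,0,-0.016],0,0],
    [[0,0,-0.016],0,0],
  ],
)

```text
clock: 10.65
position: [0.5546, 0.1377, 0.2217]
eef_rot: [179.8, -0.1, 89.9]
ft_force: [0.3, 3.2, 7.0]
finger_gap: 0.0294
grasp_force: 30.0
```

>>> drive_tool(
  plan=[
    [[0,0,-0.004],0,0],
    [[0,0,-0.008],0,0],
    [[0,0,-0.012],0,0],
    [[0,0,-0.016],0,0],
    [[0,0,-0.016],0,0],
  ],
)

```text
clock: 11.28
position: [0.554, 0.1376, 0.2154]
eef_rot: [179.9, -0.1, 89.8]
ft_force: [4.9, 4.2, -2.8]
finger_gap: 0.0295
grasp_force: 30.0
```

>>> drive_tool(
  plan=[
    [[0.003,0.003,-0.006],0,0],
    [[0.003,0.003,-0.012],0,0],
    [[0.003,0.003,-0.018],0,0],
    [[0.003,0.003,-0.02],0,0],
    [[0.003,0.003,-0.02],0,0],
  ],
)

```text
clock: 11.9
position: [0.5536, 0.1373, 0.2112]
eef_rot: [-179.9, -0.0, 89.8]
ft_force: [0.4, 2.2, 0.9]
finger_gap: 0.0295
grasp_force: 30.0
```

>>> drive_tool(
  plan=[
    [[0,0,-0.004],0,0],
    [[0,0,-0.008],0,0],
    [[0,0,-0.008],0,0],
    [[0,0,-0.008],0,0],
    [[0,0,-0.008],0,0],
  ],
)

```text
clock: 12.52
position: [0.5536, 0.1373, 0.2111]
eef_rot: [-180.0, -0.1, 89.8]
ft_force: [-2.8, 2.0, 11.3]
finger_gap: 0.0295
grasp_force: 30.0
```

>>> drive_tool(
  plan=[
    [[0,0,-0.003],0,0],
    [[0,0,-0.003],0,0],
    [[0,0,-0.003],0,0],
    [[0,0,-0.003],0,0],
    [[0,0,-0.003],0,0],
  ],
)

```text
clock: 13.15
position: [0.5536, 0.1373, 0.2111]
eef_rot: [-180.0, -0.1, 89.8]
ft_force: [-4.3, 2.7, 14.3]
finger_gap: 0.0291
grasp_force: 30.0
```

Run:
```python
from h import *
for k in range(4):
    vision.camera("top");s=r.get_state();print(s["clock"],s["position"],s["ft_force"],s["grasp_force"])
```

```text
13.2 [0.5536383  0.1373106  0.21105087] [-3.27420281  2.17864161 14.38799887] 30.003435909748077
13.25 [0.55360985 0.13726747 0.211038  ] [-3.89141981  2.16400772 15.20952136] 30.00345289707184
13.3 [0.5536057  0.13727531 0.21103142] [-3.36691339  1.96174455 14.34934519] 30.00349313020706
13.35 [0.55358514 0.13728477 0.21105384] [-3.78482397  1.73229698 13.97860927] 30.00343769788742
```

The readings are steady at about 14 N with the cap at its home height, so I hand the job in.

```bash
python3 -c "
from workcell import r
print(r.finish_job())"
```

```text
the job is handed in; nothing more can be done
None
```

The small black cap is fully down on the tin's neck by the tool height, still gripped and pressed with about 14 N; I handed the job in at 13.4 s, and the hand-in gave no verdict.

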